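# Unlock the test guard and hold it open at 50 degrees

### The job

Draw the locking bar out toward the front from its staples on the left side of the test box and lay it on the table clear of the box, setting it down without dropping it. Then raise the hinged clear guard by its handle to 50 degrees (within 5) so that the power adapter inside can be inspected, and finish while still holding the guard steady there by the handle: it falls shut if let go. Leave the adapter and the small parts lying around the box where they are.

Things in the scene. Friction and masses are not known exactly. Their poses are not given: they have to be found in the camera images.
- test_box: Fixed open aluminium box, 150 (x) x 250 (y) x 70 mm high, walls 6 mm. Origin at the centre of its underside, on the table; x points to its back (hinge side), y left, z up. On its left wall (y = 125 mm) are two steel staples at x = -55 and -15 mm, 12 mm wide, standing out to y = 156 mm, their openings 20 mm (y) by 12 mm (z = 36 to 48 mm); the locking bar lies in them along x.
- lock_eye (a point): Point fixed on the test box at (-37.5, 142, 36) mm of its frame: where the locking bar's origin is (within 4 mm along x) while locked. The bar is out of the staples when its origin is 74 mm or more from here; it goes out toward the box's -x (front) only.
- lock_bar: Loose locking bar, 0.08 to 0.17 kg: flat steel, 95 (x) x 16 (y) x 8 (z) mm, with an upright black grip block 22 (x) x 14 (y) x 40 (z, from the underside up) mm at its -x end. Origin at the middle of the bar's underside; axes parallel to the box's while locked. It slides freely (2 mm play) through both staples and, between them, a hasp loop of the guard, which cannot rise until the bar is out.
- bar_grip (a point): Grip point in the bar's grip block, 28 mm above the bar's underside and 58.5 mm toward -x from its origin; pinch the block across its 14 mm (along y) from above. While locked it is 64 mm above the table, about 21 mm ahead of the box's front wall.
- guard (a joint): Angle of the guard in rad: 0 is shut, grows as the front edge rises, stop at 1.35; the target is 0.873 (50 degrees). It falls shut from every angle unless held (needs about 1 to 3 N at the handle).
- guard_hinge (a point): Middle of the guard's hinge axis, which runs along the box's y at the back rim, at (75, 0, 74) mm of the box. The guard is a clear panel in an aluminium frame 150 x 250 x 6 mm. From its front edge a round steel U-shaped pull handle stands straight out in the guard's plane, 10 mm thick; its 110 mm cross bar is parallel to the hinge axis, 40 mm clear of the guard's edge.
- handle_mid (a point): Middle of the handle's cross bar, at (-120, -35, 74) mm of the box when shut; moves on an arc of 195 mm radius about the hinge axis. The round bar turns between the fingers: hold it from above, fingers closing across it (along the box's x), while the guard swings; keep each finger within 40 mm of the bar to clear the guard's edge.
- adapter_dut: Black power adapter 52 x 140 x 32 mm lying in the box under the guard; leave it. Origin at its underside.
- relay: Small relay 50 x 28 x 22 mm on the table front right of the box; leave it.
- terminal_block: White terminal block 18 x 58 x 14 mm on the table front right of the box; leave it.
- solder_reel: Small solder reel 48 mm across, 36 mm high, right of the box; leave it.
- tape_roll: Roll of black tape 55 mm across, 19 mm high, right of the box; leave it.
Not all that is in view belongs to the job. Several things have the shape of the lock_bar; the one meant has the colours described above.

How it is judged:
On the way, in this order (a step that is already met when the one before it is completed fails the run):
1. the locking bar is drawn out of the staples, the guard still shut (horizontal distance between lock_bar and lock_eye above 0.074 m and value of joint guard below 0.06 rad), for 0.05 s.
2. the locking bar lies released on the table, the guard still shut (height (world z) of lock_bar below 0.02 m and contact force between lock_bar and the fingers below 0.05 N and linear speed of lock_bar below 0.03 m/s and value of joint guard below 0.06 rad), for 0.2 s.
3. the guard is being raised by its handle (value of joint guard above 0.3 rad and contact force between test_box and the fingers above 0.3 N and distance between the grasp point and handle_mid below 0.075 m), for 0.1 s.
At the end, for the whole second after the job is handed in: The guard stands still at 45 to 55 degrees, held by the fingers (over 0.5 N, within 75 mm of the handle bar's middle); the locking bar lies at rest on the table, its origin over 30 mm from where it was locked, not touching box or guard (value of joint guard between 0.785 and 0.96 rad and velocity of joint guard between -0.1 and 0.1 rad/s and contact force between test_box and the fingers above 0.5 N and height (world z) of lock_bar below 0.02 m and linear speed of lock_bar below 0.03 m/s and horizontal distance between lock_bar and lock_eye above 0.03 m and contact force between lock_bar and test_box below 0.05 N and distance between the grasp point and handle_mid below 0.075 m); the arm keeps its last pose, push and grip.
It fails at once if the locking bar is dropped (falls at over 0.8 m/s out of the fingers) (linear speed of lock_bar above 0.8 m/s and contact force between lock_bar and the fingers below 0.01 N).
It fails at once if the adapter is disturbed (distance of adapter_dut from where it was at the start of the episode above 0.02 m).
It fails at once if a small part near the box is disturbed (distance of any of relay, terminal_block, solder_reel, tape_roll from where it was at the start of the episode above 0.02 m).
It also fails if it takes over 48 s, if anything falls off the work surface, if the arm or the gripper's body presses on something with over 40 N, if the wrist force passes 120 N, or if a joint passes its speed limit or range.

### The arm

A 6-joint arm with a two-finger parallel gripper is mounted at the origin on a cart in front of the work surface, level with it; the furniture and walls round the work are solid. World frame = base frame: x ahead of the robot, y to its left, z up, the work surface at z = 0. Lengths are in m, angles in rad, forces in N, time in s.
With the tool pointing down it reaches from about 0.375 to 0.9 m from the base axis. Payload 3.1 kg.
Tool frame: the origin (TCP) lies at the centre of the arm's flange, where the gripper is bolted on; the fingertips stand 182 mm ahead of it and the grasp point (between the pads) lies 164 mm ahead of it; z points along the fingers, y is the line along which they close (so a half turn about z gives the same grasp; the last joint's range is limited). The gripper opens to 87 mm and grips with 3 to 60 N. Pads are 19 mm wide; open, the fingers measure 117 mm over their backs; the gripper's body (75 mm by 190 mm) begins 51 mm behind the grasp point.
Start: joints at [1.087, 0.527, 1.433, -0, 1.181, -0.178], TCP at [0.188, 0.596, 0.405] pointing down, gripper open.
Joint ranges: [-3.08, 3.08], [-0.75, 2.2], [0.22, 2.44], [-1.43, 4.57], [0, 2.65], [-2.85, 2.85]. Speed limits (rad/s): [2.79, 2.79, 3.14, 3.14, 3.14, 3.14].

### API

Orientations are given as a unit quaternion [x, y, z, w].
In Python, from rig import * gives the robot as it stands.
- The arm moves only by the tool move_arm, never from a script. Its argument "commands" is a list that holds one entry, the list of rows, each a list of 6 numbers: the shift along the tool's x, y, z in units of 40 mm (1.0 is 40 mm), then the turn, a rotation vector about the tool's x, y, z in rad. A call has 1 to 12 rows; each row is the pose to reach, as a shift and turn from the pose commanded when the call began, along the tool's axes at that moment; what a row does not reach only later rows make up. A row lasts 1/8 s, in which the tool goes at most 62.5 mm and 10.7 degrees, less where a joint would pass 70% of its speed; a pose out of reach is approached as far as the arm can. A call with a gripper value outside its range is refused whole. "claw" is the closure, from -1 (fully open) to 1 (shut), so that 0 is half open, set as the call begins (left out, the last holds). The fingers move at their own pace and stop on an object; "squeeze" is the grip in N (left out, the last holds). Time passes only in rows, so rows that repeat a pose let the fingers close. It gives the time, the measured TCP pose, the force, the opening and the grip force at its end, in the units of the state.
- get_obs(): the state, without advancing time (a new reading comes with each control period).
- camera(name): name is "scene" or "side" or "wrist"; returns a dict with "pixels" (384x512x3 uint8, blue, green, red), "range_z" (384x512 float32, m along the optical axis (not along the pixel's ray), 0 where there is no reading), "camera_matrix" (3x3 intrinsics, pixels), "D" ([k1, k2, p1, p2, k3] as OpenCV has them; the pictures are not rectified), "extrinsics" (4x4, takes a point from world to camera coordinates). Camera axes: x right, y up, looking along -z (the intrinsics and any distortion apply to the point x, -y, -z); pixel columns grow to the right and rows downward; lengths in m; the calibration is good to about 2 mm. A picture is of the moment at which its call begins.
- hand_in(): hands the job in; it is judged then, once.
The state is a dict: "time": time; "q": joint angles; "joint_velocities": joint speeds; "joint_torque": joint torques, N m; "position": TCP position; "tool_rot": TCP orientation; "ft_force": force on the tool from outside, world axes, zero at the start; "moment": the same for the moment, N m; "grip_width": finger opening in m; "grip_force": force on a finger pad.
Only numpy, scipy, OpenCV 4.12 (cv2) and the standard library are available. Lean on these libraries where they do the work, as an engineer would, in place of code of your own. Each camera call takes 0.05 s, during which the arm holds its last target. There are 200 camera calls.

## Working session

There is one attempt and no reset: what is moved stays moved. The work goes in short steps, Python scripts to look and compute and a tool call to move; the robot and the scene stay as the last step left them, time stands still between calls to the robot, and variables do not carry over. Pictures are saved under pics/ and viewed, at most 10 in all, crops included, and the job is handed in when it is done.

Besides the shell and the picture viewer there is one more tool, called after "Call:" by a JSON object that holds its "op" and its "data". move_arm: Moves the arm, as the interface text tells. Its arguments: {"type":"object","properties":{"commands":{"type":"array","items":{"type":"array","items":{"type":"array","items":{"type":"number"}}}},"claw":{"type":"number"},"squeeze":{"type":"number"}},"required":["commands"]}

```bash
mkdir -p pics; cat > h.py <<'E'
from rig import *
import numpy as np, cv2
from scipy.spatial.transform import Rotation as R
def cam(n):
    c=camera(n); c['K']=np.array(c['camera_matrix'],float); c['D']=np.array(c['D'],float); c['E']=np.array(c['extrinsics'],float); c['pixels']=np.ascontiguousarray(c['pixels']); return c
def rays(c,uv):
    p=cv2.undistortPoints(np.array(uv,float).reshape(-1,1,2),c['K'],c['D']).reshape(-1,2)
    d=np.c_[p[:,0],-p[:,1],-np.ones(len(p))]; Rm=c['E'][:3,:3]
    return -Rm.T@c['E'][:3,3], d@Rm
def onplane(c,uv,z):
    o,d=rays(c,uv); return o+d*((z-o[2])/d[:,2])[:,None]
def bydepth(c,uv):
    o,d=rays(c,uv); uv=np.array(uv).astype(int).reshape(-1,2); return o+d*np.array(c['range_z'])[uv[:,1],uv[:,0]][:,None]
def proj(c,P):
    P=np.array(P,float).reshape(-1,3); q=P@c['E'][:3,:3].T+c['E'][:3,3]; q=q*[1,-1,-1]
    return cv2.projectPoints(q,np.zeros(3),np.zeros(3),c['K'],c['D'])[0].reshape(-1,2)
E
python3 - <<'E'
from h import *
o=get_obs(); print(o)
a=cam('scene');b=cam('side');w=cam('wrist')
for n,c in (('scene',a),('side',b),('wrist',w)):
    np.savez('/tmp/'+n+'.npz',**{k:c[k] for k in('pixels','range_z','K','D','E')})
    print(n,-c['E'][:3,:3].T@c['E'][:3,3],-c['E'][2,:3],c['K'][0,0],c['D'])
    cv2.imwrite(f'pics/{n}0.png',c['pixels'])
E
```

```text
{'time': 0.0, 'q': array([ 1.08648071e+00,  5.28473760e-01,  1.43392097e+00, -3.28809093e-05,
        1.18137939e+00, -1.78508180e-01]), 'joint_velocities': array([ 0.00143496,  0.00117756,  0.00084288, -0.00025748,  0.00013038,
       -0.00109099]), 'joint_torque': array([-2.78651743e-03, -4.40046465e+01, -1.76594138e+01,  6.31056377e-02,
        5.84048009e-02, -1.71260003e-04]), 'position': array([0.18797985, 0.59569499, 0.4037606 ]), 'tool_rot': array([ 1.52302336e-01,  9.88333349e-01, -1.03632370e-03, -3.40524650e-04]), 'ft_force': array([-0.18530204, -0.46994009, -0.94060879]), 'moment': array([-0.01718032, -0.01796101, -0.00577899]), 'grip_force': 0.0, 'grip_width': 0.0871078553019597}
scene [0.16320941 0.47468075 0.79351325] [ 0.39799991 -0.51516251 -0.7590808 ] 382.24659524032313 [-0.04387039  0.          0.          0.          0.        ]
side [ 0.34950442 -1.19600327  0.75082143] [ 0.11883612  0.86360897 -0.48995665] 475.7756802799366 [-0.14254503  0.          0.          0.          0.        ]
wrist [0.11918054 0.61723736 0.38381326] [ 0.24823185 -0.08159959 -0.96525772] 312.22852571747006 [0.00537331 0.         0.         0.         0.        ]
```

View pics/scene0.png

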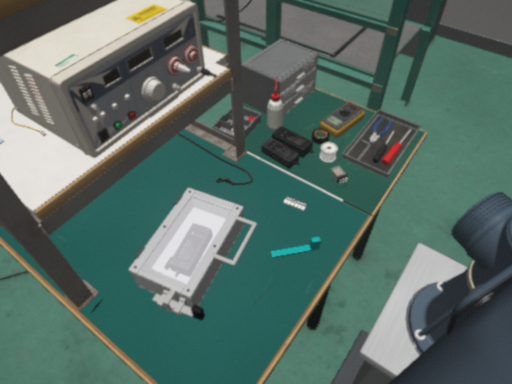

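View pics/side0.png

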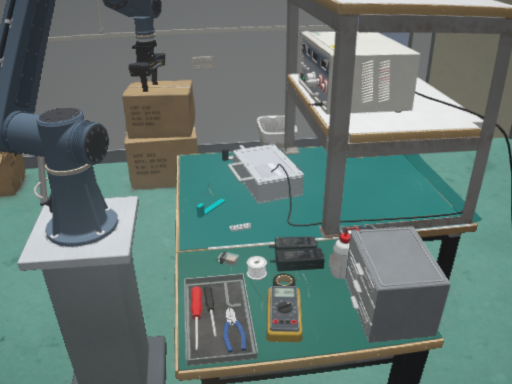

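The scene view shows the box centred at about (190,245), with its handle at (240,240) and the locked bar on the staples, its black grip at (197,312). What could be taken for the bar:
- The steel bar with the black grip at (180,303)-(197,312).
- A turquoise bar with a turquoise grip at (295,248), which is a decoy.
- Possibly something in the tray at (385,145) or the black parts at (285,145).

By colour and position I choose the one in the staples. I'll measure it and check with a crop.

```bash
python3 - <<'E'
from h import *
c=dict(np.load('/tmp/scene.npz'))
v,u=np.mgrid[0:384,0:512]; uv=np.c_[u.ravel(),v.ravel()]
P=bydepth(c,uv).reshape(384,512,3)
print('table z',np.median(P[330:360,180:240,2]))
reg=np.zeros((384,512),bool); reg[180:330,120:262]=1
m=reg&(P[...,2]>.064)&(P[...,2]<.09)
m8=m.astype(np.uint8)
m8=cv2.morphologyEx(m8,cv2.MORPH_OPEN,np.ones((9,9)))
n,l,s,_=cv2.connectedComponentsWithStats(m8); k=1+np.argmax(s[1:,4]); print(s[k])
top=P[l==k]; print('ztop',np.percentile(top[:,2],[5,50,95]))
r=cv2.minAreaRect((top[:,:2]*1000).astype(np.float32)); print(r, cv2.boxPoints(r))
# black grip
hsv=c['pixels'].max(2)
g=(hsv<50)&(np.abs(u-197)<15)&(np.abs(v-312)<15)
q=P[g]; q=q[q[:,2]>.03]; print('grip',len(q),q.min(0),q.max(0),np.median(q,0), np.median(q[q[:,2]>.068],0))
vis=cv2.resize(c['pixels'][180:335,115:275],None,fx=4.5,fy=3.8*4.5/3.8,interpolation=cv2.INTER_CUBIC)
mm=cv2.resize(m8[180:335,115:275],(vis.shape[1],vis.shape[0]),interpolation=0)
cs,_=cv2.findContours(mm,0,2);cv2.drawContours(vis,cs,-1,(0,0,255),1)
vis=cv2.resize(vis,(600,580)); cv2.imwrite('pics/crop1.png',vis)
E
```

```text
table z 0.0023290857457960445
[ 133  190  108  108 6390]
ztop [0.07334165 0.07605985 0.07855829]
((569.640869140625, 191.0748291015625), (160.75779724121094, 261.8264465332031), 11.075695037841797) [[465.60992 304.10843]
 [515.90826  47.15872]
 [673.6718   78.04123]
 [623.3735  334.99094]]
grip 122 [0.43372966 0.29723223 0.0423628 ] [0.45401079 0.31149031 0.07902749] [0.44060711 0.30574088 0.07146519] [0.44301621 0.30447842 0.07545246]
```

View pics/crop1.png

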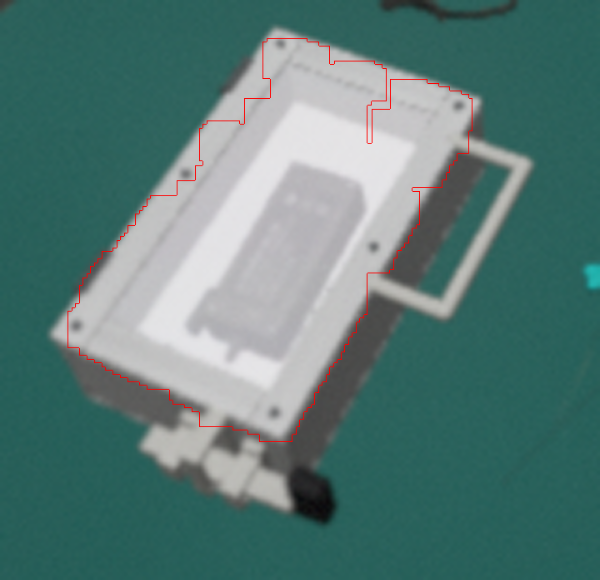

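The crop confirms it: steel bar in the staples with a black grip at crop (312,495), the guard's corners at crop (275,28), (480,100), (290,440) and (52,333), and the handle bar running from (525,165) to (447,312). Next I'll fit the box pose and check the surroundings.

```bash
cat >> h.py <<'E'
def fit2(A,B):
    A=np.array(A,float);B=np.array(B,float);a=A-A.mean(0);b=B-B.mean(0)
    th=np.arctan2((a[:,0]*b[:,1]-a[:,1]*b[:,0]).sum(),(a*b).sum()); r=np.array([[np.cos(th),-np.sin(th)],[np.sin(th),np.cos(th)]])
    t=B.mean(0)-r@A.mean(0); return th,t,(A@r.T+t-B)*1000
E
python3 - <<'E'
from h import *
c=dict(np.load('/tmp/scene.npz'))
cr=np.array([[275,28],[480,100],[290,440],[52,333]])/3.745+[115,180]
W=onplane(c,cr,.077)[:,:2]
th,t,res=fit2([[75,-125],[-75,-125],[-75,125],[75,125]],W*1000); print(np.degrees(th),t,res/1000)
h=np.array([[528,163],[447,314]])/3.745+[115,180]
print('handle ends',onplane(c,h,.077))
r=np.array([[np.cos(th),-np.sin(th)],[np.sin(th),np.cos(th)]])
for n,p in (('grip',[-96,142]),('handle',[-120,-35]),('hinge',[75,0])): print(n,r@p+t)
v,u=np.mgrid[0:384,0:512]
P=bydepth(c,np.c_[u.ravel(),v.ravel()]).reshape(384,512,3)
print('shelf',[P[b,a].round(3) for a,b in ((100,150),(190,95),(30,215),(90,290),(238,150))])
print('table edge',onplane(c,[[262,384],[320,290],[370,215],[155,384]],0).round(3))
print(onplane(c,[[293,203],[340,173],[328,152],[320,135],[290,250]],0.01).round(3))
E
```

```text
12.494085172483581 [569.72525555 186.98519128] [[-0.51953404 -0.84001022]
 [ 0.31281605 -1.88781894]
 [ 3.04872596  1.28074459]
 [-2.84200797  1.44708458]]
handle ends [[0.46985501 0.07211919 0.077     ]
 [0.44556684 0.18275136 0.077     ]]
grip [445.27858098 304.85386901]
handle [460.138913   126.85338998]
hinge [642.94913147 203.21060327]
shelf [array([0.685, 0.246, 0.326]), array([0.684, 0.013, 0.306]), array([0.677, 0.403, 0.309]), array([0.695, 0.398, 0.007]), array([ 0.681, -0.128,  0.035])]
table edge [[ 0.272  0.325  0.   ]
 [ 0.28   0.092  0.   ]
 [ 0.28  -0.163  0.   ]
 [ 0.438  0.447  0.   ]]
[[ 0.459 -0.074  0.01 ]
 [ 0.41  -0.24   0.01 ]
 [ 0.478 -0.294  0.01 ]
 [ 0.534 -0.345  0.01 ]
 [ 0.388  0.049  0.01 ]]
```

```bash
cat >> h.py <<'E'
def go(xyz,ang=None):
    """shift/turn in tool units from now to TCP xyz, tool down, tool y at world angle ang(deg)"""
    o=get_obs(); T=R.from_quat(o['tool_rot']); s=T.inv().apply(np.array(xyz)-o['position'])/.04
    t=np.zeros(3)
    if ang is not None:
        a=np.radians(ang); y=np.array([np.cos(a),np.sin(a),0]); z=np.array([0,0,-1.]); 
        t=(T.inv()*R.from_matrix(np.c_[np.cross(y,z),y,z])).as_rotvec()
    print('t %.2f'%o['time'],'pos',o['position'].round(4),'rows',s.round(2),t.round(3),'q6 %.2f'%o['q'][5]); return s,t
E
python3 -c "
from h import *
go([.445,.305,.33],102.5)"
```

```text
t 0.15 pos [0.188  0.5958 0.404 ] rows [-8.32 -5.    1.86] [-0.002 -0.001 -0.524] q6 -0.18
```

Call:
{"op": "move_arm", "data": {"commands": [[[-1.1,-0.6,0.2,0,0,-0.1],[-2.3,-1.3,0.5,0,0,-0.2],[-3.5,-2.1,0.8,0,0,-0.3],[-4.7,-2.8,1.0,0,0,-0.4],[-5.9,-3.5,1.3,0,0,-0.5],[-7.1,-4.3,1.6,0,0,-0.524],[-8.0,-4.8,1.8,0,0,-0.524],[-8.32,-5.0,1.86,0,0,-0.524],[-8.32,-5.0,1.86,0,0,-0.524],[-8.32,-5.0,1.86,0,0,-0.524]]], "claw": -0.2, "squeeze": 40}}

```text
time: 1.4
position: [0.4443, 0.306, 0.3305]
tool_rot: [-0.11, 0.994, 0.0, -0.0]
ft_force: [0.1, 0.6, 0.3]
grip_width: 0.0523
grip_force: 0.0
```

```bash
python3 - <<'E'
from h import *
o=get_obs(); print(o['time'],o['position'],R.from_quat(o['tool_rot']).as_matrix().round(3),o['q'].round(2),o['grip_width'])
w=cam('wrist'); np.savez('/tmp/wrist.npz',**{k:w[k] for k in('pixels','range_z','K','D','E')})
cv2.imwrite('pics/wrist1.png',w['pixels'])
a=cam('scene'); cv2.imwrite('pics/scene1.png',a['pixels'])
E
```

```text
1.4 [0.44430782 0.30598928 0.33052816] [[-0.976 -0.218 -0.001]
 [-0.218  0.976  0.   ]
 [ 0.     0.    -1.   ]] [ 0.4   0.52  1.72  0.    0.91 -1.39] 0.0522799631940778
```

View pics/wrist1.png

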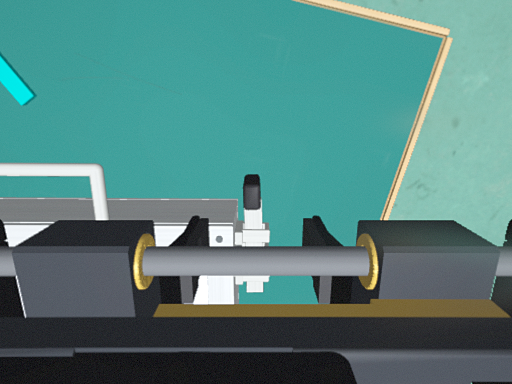

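The wrist view shows the black grip at (252,191), nearly midway between the fingers at (195,235) and (318,235), with the handle's left corner at (100,168). I'll measure the grip top and the box edge here.

```bash
python3 - <<'E'
from h import *
c=dict(np.load('/tmp/wrist.npz'))
g=(c['pixels'].max(2)<75).astype(np.uint8); g[:170]=0; g[214:]=0; g[:,:235]=0; g[:,275:]=0
v,u=np.nonzero(g); Pz=bydepth(c,np.c_[u,v]); print(len(u),u.min(),u.max(),v.min(),v.max(),Pz.min(0),Pz.max(0))
t=Pz[:,2]>.07; print('top',t.sum(),cv2.minAreaRect((Pz[t,:2]*1000).astype(np.float32)))
th=np.radians(12.5); r=np.array([[np.cos(th),-np.sin(th)],[np.sin(th),np.cos(th)]])
print('target off along box', ((cv2.minAreaRect((Pz[t,:2]*1000).astype(np.float32))[0]-np.array([444.3,306.0]))@r))
# box left-front top corner, handle front edge points
print(onplane(c,[[238,200],[238,224]],.077), onplane(c,[[8,170],[80,170]],.074))
W=onplane(c,[[10,170],[80,170]],.074); d=W[1]-W[0]; print('handle ang',np.degrees(np.arctan2(d[1],d[0]))-90)
E
```

```text
298 243 259 174 208 [0.37391132 0.29035614 0.040973  ] [0.45502724 0.31028815 0.31048043]
top 173 ((414.44842529296875, 295.6997375488281), (81.44569396972656, 12.688641548156738), 12.657797813415527)
target off along box [-31.37335802  -3.5950418 ]
[[0.44917937 0.2930993  0.077     ]
 [0.46889686 0.29719387 0.077     ]] [[0.46494135 0.11514251 0.074     ]
 [0.45289062 0.16911408 0.074     ]]
handle ang 12.586396165354884
```

```bash
python3 - <<'E'
from h import *
c=dict(np.load('/tmp/wrist.npz'))
g=(c['pixels'].max(2)<75).astype(np.uint8); g[:170]=0; g[214:]=0; g[:,:235]=0; g[:,275:]=0
v,u=np.nonzero(g); P=bydepth(c,np.c_[u,v]); t=(P[:,2]>.07)&(P[:,2]<.085); m=cv2.minAreaRect((P[t,:2]*1000).astype(np.float32)); print(t.sum(),m,P[t,2].mean())
go([m[0][0]/1000,m[0][1]/1000,.064+.164],102.6)
E
```

```text
172 ((444.3230895996094, 302.4091796875), (20.208087921142578, 12.688641548156738), 12.657796859741211) 0.07472509114948808
t 1.50 pos [0.4442 0.3062 0.3306] rows [ 0.02 -0.09  2.57] [0. 0. 0.] q6 -1.40
```

Call:
{"op": "move_arm", "data": {"commands": [[[0,-0.09,0.9,0,0,0],[0,-0.09,1.7,0,0,0],[0,-0.09,2.3,0,0,0],[0,-0.09,2.55,0,0,0],[0,-0.09,2.55,0,0,0]]]}}

```text
time: 2.12
position: [0.4456, 0.3021, 0.2282]
tool_rot: [-0.109, 0.994, -0.0, -0.0]
ft_force: [-0.4, -0.8, 0.0]
grip_width: 0.052
grip_force: 0.0
```

Call:
{"op": "move_arm", "data": {"commands": [[[0,0,0,0,0,0],[0,0,0,0,0,0],[0,0,0,0,0,0],[0,0,0,0,0,0]]], "claw": 0.9, "squeeze": 40}}

```text
time: 2.62
position: [0.4462, 0.3016, 0.2287]
tool_rot: [-0.109, 0.994, 0.0, 0.0]
ft_force: [0.4, -0.0, 0.3]
grip_width: 0.0204
grip_force: 0.0
```

Call:
{"op": "move_arm", "data": {"commands": [[[0,0,0,0,0,0],[0,0,0,0,0,0],[0,0,0,0,0,0]]]}}

```text
time: 3.0
position: [0.4461, 0.3018, 0.2285]
tool_rot: [-0.109, 0.994, 0.0, 0.0]
ft_force: [-1.3, 2.0, 2.1]
grip_width: 0.0133
grip_force: 39.4
```

Gripped at 13.3 mm. I'll start drawing along tool +x, which is the box's front.

Call:
{"op": "move_arm", "data": {"commands": [[[0.1,0,0,0,0,0],[0.3,0,0,0,0,0],[0.5,0,0,0,0,0],[0.7,0,0,0,0,0]]]}}

```text
time: 3.5
position: [0.4181, 0.2953, 0.2284]
tool_rot: [-0.109, 0.994, -0.0, -0.0]
ft_force: [1.6, 1.5, 0.4]
grip_width: 0.0137
grip_force: 39.4
```

Call:
{"op": "move_arm", "data": {"commands": [[[0.2,0,0,0,0,0],[0.4,0,0,0,0,0],[0.6,0,0,0,0,0],[0.8,0,0,0,0,0],[1.0,0,0,0,0,0],[1.2,0,0,0,0,0],[1.4,0,0,0,0,0],[1.6,0,0,0,0,0],[1.8,0,0,0,0,0],[2.05,0,0,0,0,0],[2.05,0,0,0,0,0]]]}}

```text
time: 4.88
position: [0.3375, 0.2774, 0.2283]
tool_rot: [-0.109, 0.994, -0.0, -0.001]
ft_force: [-0.0, 0.7, -0.1]
grip_width: 0.0138
grip_force: 39.5
```

```bash
python3 - <<'E'
from h import *
a=cam('scene'); cv2.imwrite('pics/scene2.png',cv2.resize(a['pixels'][180:350,120:320],(800,680))[:600])
b=cam('wrist'); 
g=cv2.resize(b['pixels'][100:300,130:380],(500,400)); cv2.imwrite('pics/wrist2.png',g)
o=get_obs(); print(o['time'],o['position'],o['ft_force'],o['grip_width'],o['grip_force'])
E
```

```text
4.975 [0.33880468 0.27785365 0.2284081 ] [-0.36297969  0.47788456 -0.86739421] 0.013643587647990816 39.453211817890406
```

View pics/scene2.png

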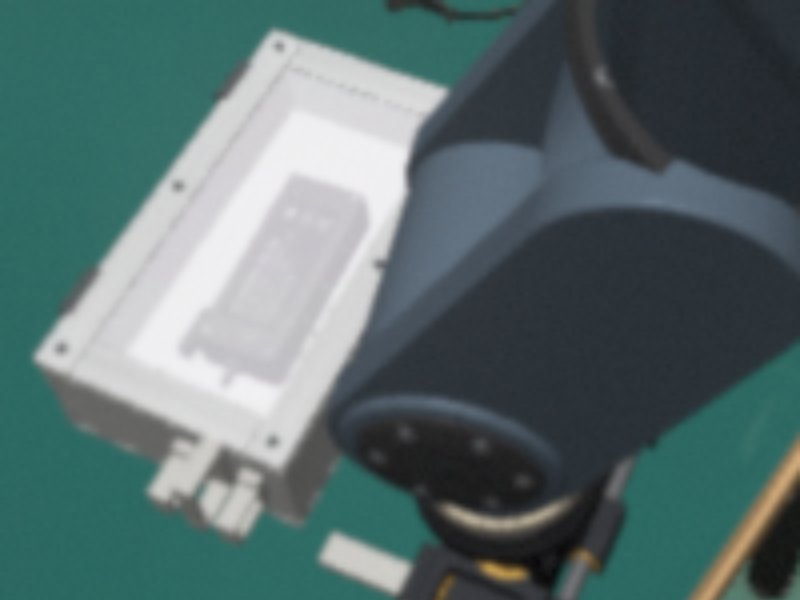

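The bar's far end shows at crop (365,565), free of the staples at (170,475) and (235,500). I'll lower it about 36 mm, gently.

Call:
{"op": "move_arm", "data": {"commands": [[[0,0,0.25,0,0,0],[0,0,0.5,0,0,0],[0,0,0.7,0,0,0],[0,0,0.8,0,0,0],[0,0,0.85,0,0,0],[0,0,0.87,0,0,0],[0,0,0.87,0,0,0]]]}}

```text
time: 5.85
position: [0.3387, 0.2778, 0.1937]
tool_rot: [-0.109, 0.994, 0.0, 0.0]
ft_force: [-0.2, 0.5, -1.3]
grip_width: 0.0141
grip_force: 39.5
```

Call:
{"op": "move_arm", "data": {"commands": [[[0,0,0.03,0,0,0],[0,0,0.03,0,0,0],[0,0,0.03,0,0,0]]]}}

```text
time: 6.22
position: [0.3387, 0.2778, 0.1926]
tool_rot: [-0.109, 0.994, 0.0, 0.0]
ft_force: [0.3, 0.1, 1.8]
grip_width: 0.014
grip_force: 39.5
```

Call:
{"op": "move_arm", "data": {"commands": [[[0,0,0,0,0,0],[0,0,0,0,0,0],[0,0,0,0,0,0],[0,0,0,0,0,0],[0,0,0,0,0,0]]], "claw": 0.1}}

```text
time: 6.85
position: [0.3387, 0.2778, 0.1923]
tool_rot: [-0.109, 0.994, -0.0, 0.0]
ft_force: [0.4, 0.0, 0.1]
grip_width: 0.0389
grip_force: 0.0
```

Call:
{"op": "move_arm", "data": {"commands": [[[0,0,-0.4,0,0,0],[0,0,-1,0,0,0],[0,0,-2,0,0,0],[0,0,-3,0,0,0],[0,0,-3.5,0,0,0],[0,0,-3.5,0,0,0]]]}}

```text
time: 7.6
position: [0.3388, 0.2779, 0.3336]
tool_rot: [-0.109, 0.994, 0.001, 0.002]
ft_force: [-0.8, -0.5, -0.5]
grip_width: 0.0393
grip_force: 0.0
```

```bash
python3 - <<'E'
from h import *
th=np.radians(12.6); r=np.array([[np.cos(th),-np.sin(th)],[np.sin(th),np.cos(th)]])
g=np.array([.4445,.3025])
hm=g+r@(np.array([-120,-35])-[-96,142])/1000; print('handle est',hm, 'scene fit .4601,.1269')
for a in (12.6,-167.4): go([.4585,.127,.31],a)
w=cam('wrist'); cv2.imwrite('pics/wrist3.png',w['pixels'])
E
```

```text
handle est [0.45968935 0.1245273 ] scene fit .4601,.1269
t 7.60 pos [0.3388 0.2779 0.3336] rows [-2.1  -4.33  0.59] [0.004 0.002 1.569] q6 -1.36
t 7.60 pos [0.3388 0.2779 0.3336] rows [-2.1  -4.33  0.59] [-0.002  0.004 -1.572] q6 -1.36
```

View pics/wrist3.png

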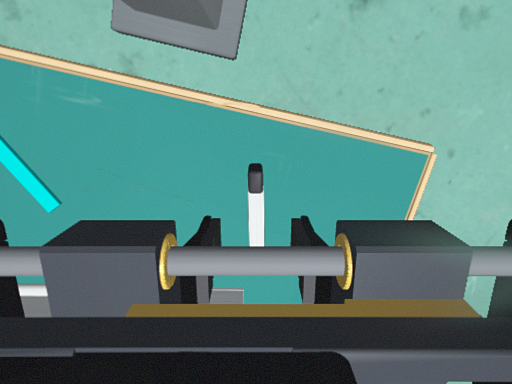

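The bar lies flat and released on the table, grip at (255,178), well short of the table edge. I'll go above the handle with the tool turned a quarter turn.

Call:
{"op": "move_arm", "data": {"commands": [[[-0.2,-0.4,0,0,0,0.16],[-0.4,-0.9,0.1,0,0,0.33],[-0.7,-1.4,0.2,0,0,0.5],[-0.9,-1.9,0.2,0,0,0.67],[-1.1,-2.4,0.3,0,0,0.84],[-1.4,-2.9,0.4,0,0,1.01],[-1.6,-3.4,0.5,0,0,1.18],[-1.9,-3.9,0.5,0,0,1.35],[-2.1,-4.2,0.59,0,0,1.5],[-2.12,-4.33,0.59,0,0,1.569],[-2.12,-4.33,0.59,0,0,1.569],[-2.12,-4.33,0.59,0,0,1.569]]], "claw": 0.3}}

```text
time: 9.15
position: [0.4585, 0.1271, 0.3079]
tool_rot: [0.625, 0.781, -0.001, -0.001]
ft_force: [0.4, 0.1, 0.4]
grip_width: 0.0305
grip_force: 0.0
```

```bash
python3 - <<'E'
from h import *
w=cam('wrist'); np.savez('/tmp/wrist.npz',**{k:w[k] for k in('pixels','range_z','K','D','E')})
cv2.imwrite('pics/wrist4.png',w['pixels'])
o=get_obs(); print(o['time'],o['position'],o['q'].round(2),o['grip_width'],R.from_quat(o['tool_rot']).as_matrix().round(3))
E
```

```text
9.2 [0.4585122  0.12723136 0.30811304] [ 0.04  0.49  1.89  0.    0.76 -0.19] 0.030375922569710154 [[-0.219  0.976 -0.002]
 [ 0.976  0.219 -0.   ]
 [ 0.    -0.002 -1.   ]]
```

View pics/wrist4.png

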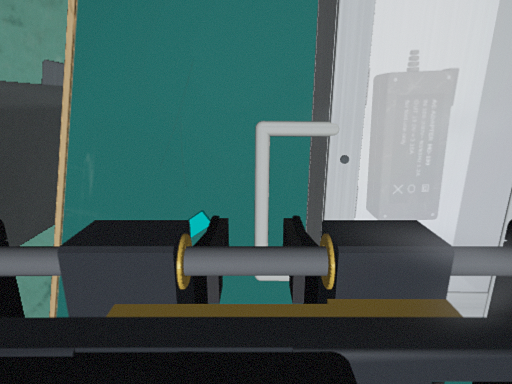

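The handle's cross bar shows at u≈262, from (262,128) down to (262,275), between the fingers at (222,255) and (292,255). I'll measure it.

```bash
python3 - <<'E'
from h import *
c=dict(np.load('/tmp/wrist.npz'))
im=c['pixels'].astype(int); m=(im.min(2)>110)
pts=[]
for v in range(145,205,4):
    us=np.nonzero(m[v,245:285])[0]+245; pts.append([us.mean(),v])
print(pts[0],pts[-1])
C=onplane(c,pts,.074); d=C[-1]-C[0]; print('ang',np.degrees(np.arctan2(d[1],d[0]))+90, C[0],C[-1])
e=onplane(c,[[262,121.5],[258,129],[262,280]],.079); print('ends',e)
o=get_obs(); T=R.from_quat(o['tool_rot']); print(T.inv().apply(C-o['position'])[[0,-1]]*1000, T.inv().apply(e-o['position'])*1000)
E
```

```text
[np.float64(262.5), 145] [np.float64(261.0), 201]
ang 11.463012399676728 [0.45254965 0.16983244 0.074     ] [0.46055259 0.13036636 0.074     ]
ends [[0.44852283 0.18541304 0.079     ]
 [0.44703705 0.18010527 0.079     ]
 [0.47484673 0.07113501 0.079     ]]
[[ 42.79627198   3.90480293 234.12081002]
 [  2.53588387   3.05630823 234.10924227]] [[ 58.88230298   3.38544046 229.12681099]
 [ 54.02968845   0.77163042 229.12947162]
 [-58.38675822   4.0023958  229.08813059]]
```

Call:
{"op": "move_arm", "data": {"commands": [[[0,0.08,0.4,0,0,0],[0,0.08,0.9,0,0,0],[0,0.08,1.4,0,0,0],[0,0.08,1.7,0,0,0],[0,0.08,1.75,0,0,0],[0,0.08,1.75,0,0,0]]]}}

```text
time: 9.95
position: [0.4622, 0.1278, 0.2388]
tool_rot: [0.625, 0.781, 0.0, 0.0]
ft_force: [-0.2, 0.6, 0.2]
grip_width: 0.0306
grip_force: 0.0
```

Call:
{"op": "move_arm", "data": {"commands": [[[0,0,0,0,0,0],[0,0,0,0,0,0],[0,0,0,0,0,0],[0,0,0,0,0,0],[0,0,0,0,0,0],[0,0,0,0,0,0]]], "claw": 0.95, "squeeze": 25}}

```text
time: 10.7
position: [0.4621, 0.1277, 0.2391]
tool_rot: [0.625, 0.78, 0.0, 0.0]
ft_force: [-0.1, -0.7, 5.5]
grip_width: 0.0094
grip_force: 25.0
```

```bash
python3 - <<'E'
from h import *
o=get_obs(); p=o['position']; print(o['time'],p,o['ft_force'],o['grip_width'],o['grip_force'])
T=R.from_quat(o['tool_rot'])
for a in (5,10,15,20,25,30,35,40,45,50):
    t=np.radians(a); print(a,(195*(1-np.cos(t))/40).round(2),(-195*np.sin(t)/40).round(2))
E
```

```text
10.7 [0.46207926 0.12770279 0.23907545] [-0.10754022 -0.67771951  5.5109431 ] 0.009395624901872277 24.99836951494217
5 0.02 -0.42
10 0.07 -0.85
15 0.17 -1.26
20 0.29 -1.67
25 0.46 -2.06
30 0.65 -2.44
35 0.88 -2.8
40 1.14 -3.13
45 1.43 -3.45
50 1.74 -3.73
```

Gripped. I'll raise it along the arc, in steps.

Call:
{"op": "move_arm", "data": {"commands": [[[0,0.01,-0.2,0,0,0],[0,0.02,-0.42,0,0,0],[0,0.04,-0.64,0,0,0],[0,0.07,-0.85,0,0,0],[0,0.12,-1.06,0,0,0],[0,0.17,-1.26,0,0,0]]]}}

```text
time: 11.45
position: [0.4685, 0.1291, 0.2897]
tool_rot: [0.625, 0.781, -0.0, -0.0]
ft_force: [0.6, -1.6, -3.2]
grip_width: 0.009
grip_force: 25.0
```

Call:
{"op": "move_arm", "data": {"commands": [[[0,0.06,-0.21,0,0,0],[0,0.12,-0.41,0,0,0],[0,0.2,-0.61,0,0,0],[0,0.29,-0.8,0,0,0],[0,0.38,-0.99,0,0,0],[0,0.48,-1.18,0,0,0],[0,0.59,-1.36,0,0,0],[0,0.71,-1.54,0,0,0],[0,0.84,-1.71,0,0,0],[0,0.97,-1.87,0,0,0],[0,0.97,-1.87,0,0,0]]]}}

```text
time: 12.82
position: [0.5053, 0.1373, 0.3646]
tool_rot: [0.625, 0.781, -0.002, -0.001]
ft_force: [-5.7, -6.2, 3.4]
grip_width: 0.0093
grip_force: 25.0
```

Call:
{"op": "move_arm", "data": {"commands": [[[0,0.14,-0.16,0,0,0],[0,0.29,-0.32,0,0,0],[0,0.44,-0.46,0,0,0],[0,0.6,-0.6,0,0,0],[0,0.6,-0.6,0,0,0],[0,0.6,-0.6,0,0,0]]]}}

```text
time: 13.58
position: [0.5279, 0.1423, 0.389]
tool_rot: [0.625, 0.781, -0.004, -0.002]
ft_force: [-8.4, -7.0, 8.2]
grip_width: 0.0088
grip_force: 25.0
```

```bash
python3 - <<'E'
from h import *
o=get_obs(); p=o['position']; print(o['time'],p,o['ft_force'],o['grip_width'],o['grip_force'])
print('deg from rise',np.degrees(np.arcsin((p[2]-.2391)/.195)),'from x',np.degrees(np.arccos(1-np.hypot(*(p[:2]-[.4621,.1277]))/.195)))
a=cam('scene'); P=bydepth(a,np.c_[np.tile(np.arange(512),384),np.repeat(np.arange(384),512)]).reshape(384,512,3)
cv2.imwrite('pics/scene3.png',np.hstack([a['pixels'][100:384,80:400],cv2.resize(cam('side')['pixels'][80:222,160:340],(360,284))]))
E
```

```text
13.575 [0.52788067 0.14225673 0.3889636 ] [-8.39410197 -6.9526555   8.23667484] 0.00879320662176056 24.992194175720215
deg from rise 50.222182710605274 from x 49.11808112232139
```

View pics/scene3.png

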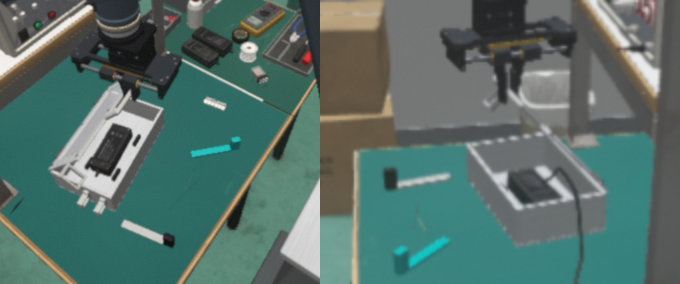

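The guard stands raised with the fingers on the handle at (125,95) in the left panel. The bar lies on the table at (150,232), and the adapter and small parts are in place. The rise gives 50.2° and the x travel 49.1°. I'll hold for a moment, then hand in.

Call:
{"op": "move_arm", "data": {"commands": [[[0,0,0,0,0,0],[0,0,0,0,0,0],[0,0,0,0,0,0],[0,0,0,0,0,0]]]}}

```text
time: 14.18
position: [0.5278, 0.1422, 0.3889]
tool_rot: [0.625, 0.781, -0.004, -0.002]
ft_force: [-8.4, -6.0, 8.5]
grip_width: 0.0093
grip_force: 25.0
```

```bash
python3 - <<'E'
from h import *
o=get_obs(); print(o['position'],o['grip_force'],abs(o['joint_velocities']).max()); print(hand_in())
E
```

```text
[0.52781685 0.1422293  0.38891295] 24.9920055270195 0.002706123550922597
the job is handed in; nothing more can be done
None
```

The job is handed in at about 14 s: the locking bar is drawn out and lying released on the table clear of the box, and the guard is held by its handle at about 50° (49–50° from the arm's pose); no verdict was returned.

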